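# Hang a new tape roll on the dressing carousel

## Task

Three of the four hooks on the little rotating rack are taken. Turn the rack until its empty hook points to the front, towards the robot's side of the table, and only then hang the tape roll that is standing in the small rest on that hook, so that it hangs freely by its hole with the hook still at the front. Leave the beaker, the empty spool and the jar standing where they are.

Things in the scene. Friction and masses are not known exactly. Their poses are not given: they have to be found in the camera images.
- rack: Rotating steel hook rack, fixed to the table, never yawed: its front is -x. Origin: on the turning axis, at table height. Foot 150 mm across, post 20 mm. On the post turns a hub 34 mm across (170 to 204 mm high, finial 28 mm across up to 220 mm) with four identical level hooks 90 degrees apart, 190 mm above the table; one is empty.
- turret (a joint): Angle of hub and hooks, rad, anticlockwise from above positive. 0 or 2 pi: empty hook points to the front (-x); pi/2: to -y; pi: to the back. Starts between 1.1 and 5.18; stops at -7 and 7. Turns with light friction (about 1 N at a hook) and stays where left; a closed gripper lowered beside a hook can push it round.
- hook_tip (a point): End of the empty hook's upturned tip (on its axis), 118 mm from the turning axis, 202 mm above the table. The hook is an 8 mm round bar, level out to 110 mm from the turning axis, then bent up and outward; the steel's highest point is 16 mm above the level bar's axis. Site x axis: along the hook towards the post; z up.
- hook_mid (a point): Point on the axis of the empty hook's level bar, 80 mm from the turning axis, 190 mm above the table: a good place for the middle of the roll. x axis along the hook towards the post, z up.
- opposite (a point): Point on the bar opposite the empty hook, 80 mm from the turning axis. The other three hooks carry things fixed to them, 65 to 95 mm out: here a roll like the loose one (32 mm to either side of the bar, 48 mm below it); on the two beside the empty hook an 18 mm thick, 76 mm roll (54 mm below) and scissors hanging 140 mm down, up to 50 mm to one side.
- roll: White tape roll on a cardboard core, 64 mm outside diameter, 40 mm round hole, 30 mm wide, about 70 g. Origin at its centre; x axis along the hole. It starts standing on its rim in the rest, hole level, centre 41 mm above the table. Hung, its centre lies 16 mm below the axis of the hook's bar.
- rest: Small fixed rest for the roll: white plate 60 x 52 mm, 6 mm thick, with two steel rails 10 mm thick along its x axis, 40 mm apart, tops 15 mm above the table. Origin: centre of its underside. The roll lies between the rails, hole parallel to them (within 40 degrees of world x). It stands to the robot's left or right.
- pot: Loose steel beaker, 84 mm across, 75 mm high, open above; stands on the side where the rest is not. Origin: centre of its underside.
- spool: Loose empty grey spool standing on its 64 mm flange, 90 mm high, to the robot's left of the rack. Origin: centre of its underside.
- cotton_jar: Loose clear jar with steel cap, 80 mm across, 100 mm high, to the robot's right of the rack. Origin: centre of its underside.
Not all that is in view belongs to the job. Of the things like the roll, leave any that is blue, green or pink; of the rest the larger one is meant.

How it is judged (in metres and radians):
On the way, in this order (a step that is already met when the one before it is completed fails the run):
1. the empty hook is turned to the front (tip at least 90 mm in front of the turning axis, within about 40 degrees), at rest, with the roll not yet on it (x of hook_tip in the frame of rack below -0.09 m and distance between roll and hook_mid above 0.06 m and velocity of joint turret between -0.1 and 0.1 rad/s), for 0.2 s.
2. the roll hangs on that hook by its hole (x of roll in the frame of hook_mid between -0.028 and 0.045 m and y of roll in the frame of hook_mid between -0.012 and 0.012 m and z of roll in the frame of hook_mid between -0.023 and -0.009 m and angle between the x axis of roll and the x axis of hook_mid, either way round below 0.6 rad and contact force between roll and rack above 0.15 N), for 0.2 s.
At the end, for the whole second after the job is handed in: Roll at rest, hanging by its hole on the formerly empty hook (centre 9 to 23 mm below the bar's axis, within 12 mm sideways, 35 to 108 mm from the turning axis, hole within 35 degrees of the hook); that hook still points to the front (tip at least 90 mm before the axis), rack still (all of step 2 and x of hook_tip in the frame of rack below -0.09 m and linear speed of roll below 0.03 m/s and velocity of joint turret between -0.1 and 0.1 rad/s); the robot touches nothing.
It fails at once if the pot is knocked over or shoved more than 40 mm (angle between pot's own z axis and vertical above 0.5 rad or distance of pot from where it was at the start of the episode above 0.04 m).
It fails at once if the spool is knocked over or shoved more than 40 mm (angle between spool's own z axis and vertical above 0.5 rad or distance of spool from where it was at the start of the episode above 0.04 m).
It fails at once if the cotton jar is knocked over or shoved more than 40 mm (angle between cotton_jar's own z axis and vertical above 0.5 rad or distance of cotton_jar from where it was at the start of the episode above 0.04 m).
It also fails if it takes over 61 s, if anything falls off the work surface, if the arm or the gripper's body presses on something with over 40 N, if the wrist force passes 120 N, or if a joint passes its speed limit or range.

## Robot

A 6-joint arm with a two-finger parallel gripper is mounted at the origin on the work surface. World frame = base frame: x ahead of the robot, y to its left, z up, the work surface at z = 0. Lengths are in mm, angles in degrees, forces in N, time in s.
With the tool pointing down it reaches from about 300 to 850 mm from the base axis. Payload 4.2 kg.
Tool frame: the origin (TCP) lies midway between the tips of the shut fingers; the grasp point (between the pads) lies 19 mm behind it; z points along the fingers, x is the direction in which the jaws open and shut, and the axes are right-handed (so a half turn about z gives the same grasp; the last joint's range is limited). The gripper opens to 91 mm and grips with 3 to 60 N. Pads are 32 mm wide; open, the fingers measure 118 mm over their backs; the gripper's body (76 mm by 178 mm) begins 60 mm behind the grasp point.
Start: joints at [-74.141, 18.312, 89.639, -0, 72.044, -1.146], TCP at [168.168, -549.875, 213.976] pointing down, gripper open.
Joint ranges: [-177.97, 177.97], [-48.28, 115.42], [12.27, 149.76], [-77.06, 257.06], [2.81, 150.46], [-146.56, 146.56]. Speed limits (degrees/s): [147.25, 147.25, 180, 180, 180, 180].

## Interface

Orientations are given as [roll, pitch, yaw] about the fixed x, y, z axes, in that order (R = Rz(yaw) Ry(pitch) Rx(roll)).
In Python, from workcell import env gives the robot as it stands. The module is installed in compiled form; this text tells all that it offers.
- The arm moves only by the tool drive_tool, never from a script. Its argument "series" is a list of rows, each a list of 3 entries, a list of its own where there are three numbers: the closure, from 0 (fully open) to 1 (shut), then the shift along the tool's x, y, z in mm, then the turn, a rotation vector about the tool's x, y, z in rad. In form: [[gripper, [dx, dy, dz], [rx, ry, rz]], ...]. A call has exactly 5 rows; each row is the pose to reach, as a shift and turn from the pose commanded when the call began, along the tool's axes at that moment; what a row does not reach only later rows make up. A row lasts 1/10 s, in which the tool goes at most 50 mm and 8.59 degrees, less where a joint would pass 70% of its speed; a pose out of reach is approached as far as the arm can. A call with a gripper value outside its range is refused whole. The fingers move at their own pace and stop on an object; "squeeze" is the grip in N (left out, the last holds). Time passes only in rows, so rows that repeat a pose let the fingers close, or fill a call up. It gives the time, the measured TCP pose, the force and the opening at its end, in the units of the state.
- env.state(): the state, without advancing time (a new reading comes with each control period).
- env.grab_frame(name): name is "side" or "top"; returns a dict with "image" (420x560x3 uint8, red, green, blue), "K" (3x3 intrinsics, pixels), "k1" (the pictures are not rectified: a ray, as slopes to the right and down, at radius r is drawn at 1 + k1 r^2 times it, then the intrinsics apply), "origin" and "orientation" of the camera in the world. Camera axes: x right, y down, z forward; pixel columns grow to the right and rows downward; lengths in mm; the calibration is good to about 2 mm. A picture is of the moment at which its call begins. There is no depth.
- env.job_done(): hands the job in, once; it reports no verdict.
The state is a dict: "time_s": time; "qpos": joint angles; "qvel": joint speeds; "effort": joint torques, N m; "ee_pos": TCP position; "ee_rot": TCP orientation; "force": force on the tool from outside, world axes, zero at the start; "torque": the same for the moment, N m; "gripper_width": finger opening in mm.
Only numpy, scipy, OpenCV 4.12 (cv2) and the standard library are available. Lean on these libraries where they do the work, as an engineer would, in place of code of your own. Each camera call takes 0.05 s, during which the arm holds its last target.

## Working session

There is one attempt and no reset: what is moved stays moved. The work goes in short steps, Python scripts to look and compute and a tool call to move; the robot and the scene stay as the last step left them, time stands still between calls to the robot, and variables do not carry over. Pictures are saved under pics/ and viewed, and the job is handed in when it is done.

Besides the shell and the picture viewer there is one more tool, called by a JSON object that holds its "api" and its "payload". drive_tool: Moves the arm, as the interface text tells. Its arguments: {"type":"object","properties":{"series":{"type":"array","items":{"type":"array"}},"squeeze":{"type":"number"}},"required":["series"]}

```bash
mkdir -p pics; python3 - <<'E'
from workcell import env
import cv2
print(env.state())
for n in("side","top"):
    f=env.grab_frame(n); cv2.imwrite(f"pics/{n}0.png",f["image"][:,:,::-1]); print(n,f["K"],f["k1"],f["origin"],f["orientation"])
E
```

```text
{'time_s': 0.0, 'qpos': array([-7.41429178e+01,  1.83521089e+01,  8.97049895e+01, -9.69647383e-05,
        7.20418448e+01, -1.14734235e+00]), 'qvel': array([-0.01240312,  0.00848534,  0.00507908,  0.07336784, -0.03140797,
       -0.05295101]), 'effort': array([ 1.43319270e-03, -4.12457013e+01, -2.31971669e+01,  7.28668389e-02,
        4.55861783e-02, -1.53628116e-04]), 'ee_pos': array([ 168.01097729, -549.40257931,  213.12516822]), 'ee_rot': array([-1.79998111e+02,  9.89252428e-02, -7.29955438e+01]), 'force': array([ 0.30503387,  0.37419577, -0.5841541 ]), 'torque': array([ 0.03800942, -0.00919834,  0.04346009]), 'gripper_width': 91.11741675256246}
side [[493.81987557   0.         276.81474409]
 [  0.         493.81987557 213.87278615]
 [  0.           0.           1.        ]] -0.17745409506664328 [ 431.6605921  -863.04067983  882.10143318] [-130.83648512   -0.61054496   -4.55523052]
top [[380.85437611   0.         283.0882258 ]
 [  0.         380.85437611 205.8911473 ]
 [  0.           0.           1.        ]] -0.0020331426627068446 [327.93817226 -20.65208038 962.93040317] [-1.67846636e+02  7.02411929e-02 -8.28177478e+01]
```

View pics/side0.png

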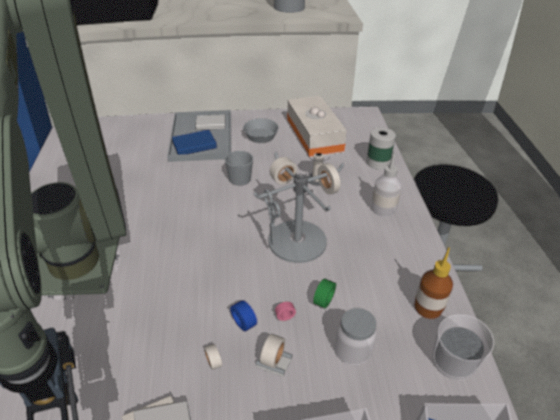

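View pics/top0.png

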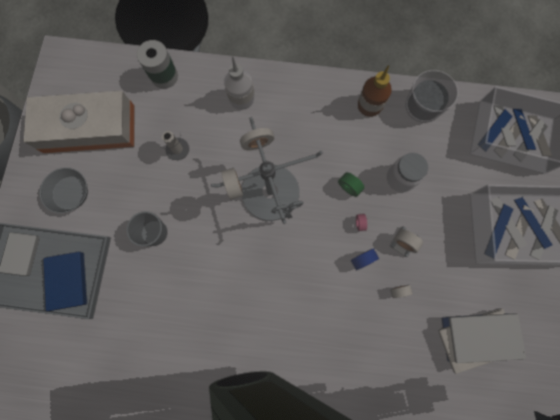

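```bash
cat > h.py <<'E'
import numpy as np, cv2
from scipy.spatial.transform import Rotation as R
from scipy.optimize import least_squares
CAL={"side":(493.81987557,276.81474409,213.87278615,-0.17745409506664328,[431.6605921,-863.04067983,882.10143318],[-130.83648512,-0.61054496,-4.55523052]),
"top":(380.85437611,283.0882258,205.8911473,-0.0020331426627068446,[327.93817226,-20.65208038,962.93040317],[-167.846636,0.0702411929,-82.8177478])}
def proj(n,P):
    f,cx,cy,k,o,e=CAL[n]; Rm=R.from_euler('xyz',e,degrees=True).as_matrix()
    c=(np.atleast_2d(P)-o)@Rm; s=c[:,:2]/c[:,2:]; r2=(s**2).sum(1,keepdims=True)
    return s*(1+k*r2)*f+[cx,cy]
def tri(ps,pt):
    r=least_squares(lambda X:np.r_[(proj("side",X)-ps).ravel(),(proj("top",X)-pt).ravel()],[450,0,100]);return r.x,np.abs(r.fun).max()
def onz(n,p,z):
    r=least_squares(lambda X:(proj(n,[X[0],X[1],z])-p).ravel(),[450,0]);return r.x
def crop(n,img,x0,y0,x1,y1,s,name):
    cv2.imwrite(name,cv2.resize(img[y0:y1,x0:x1,::-1],None,fx=s,fy=s,interpolation=cv2.INTER_CUBIC))
E
python3 - <<'E'
from h import *
a=cv2.imread("pics/side0.png")[:,:,::-1];b=cv2.imread("pics/top0.png")[:,:,::-1]
crop("s",a,190,310,310,390,6,"pics/c1.png");crop("t",b,340,160,440,310,4,"pics/c2.png")
crop("s",a,220,140,360,260,5,"pics/c3.png");crop("t",b,200,110,340,230,5,"pics/c4.png")
E
```

```text
(no output)
```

View pics/c1.png

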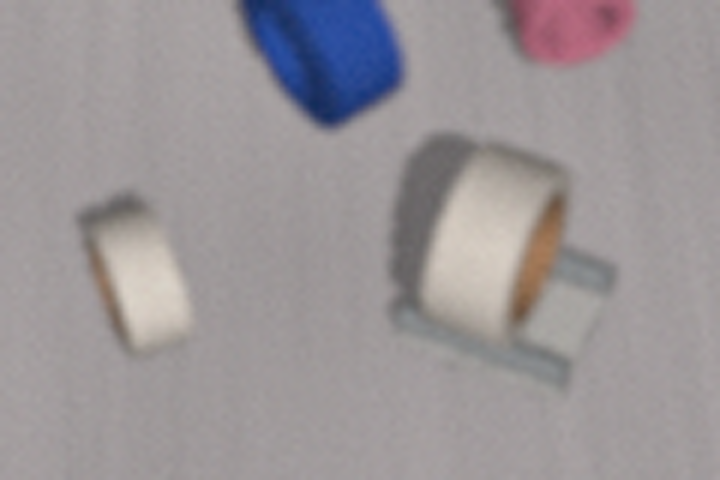

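View pics/c2.png

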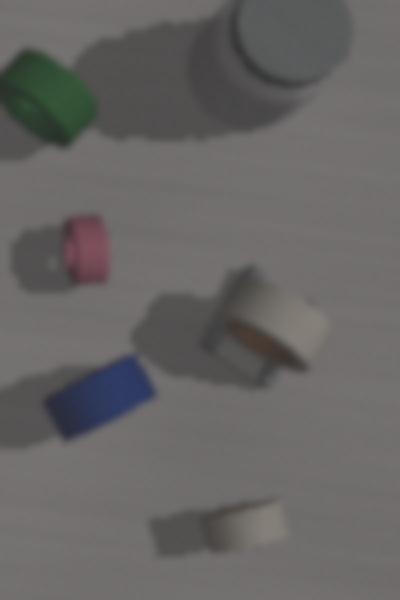

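View pics/c3.png

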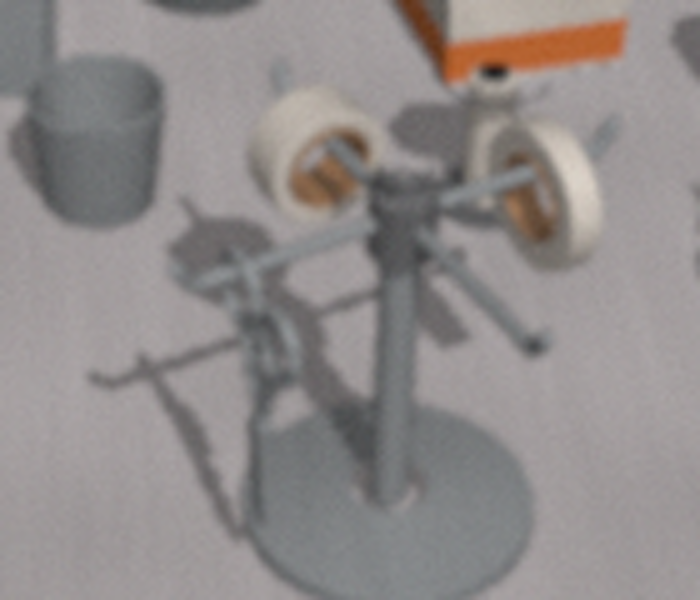

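View pics/c4.png

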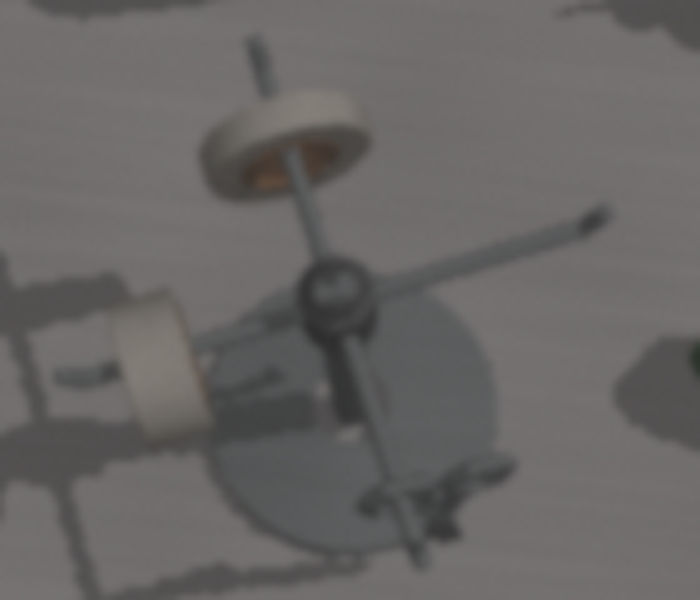

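```bash
python3 - <<'E'
from h import *
def pts(v):
    x,y,t=v; out=[[x,y,220]]
    for k in range(4):
        a=t+k*np.pi/2; out.append([x-118*np.cos(a),y-118*np.sin(a),204])
    return np.array(out)
obs=[("side",0,301,176),("top",0,267.6,168),("side",1,327.4,208),("top",1,320,153),("top",2,251,118),("top",4,284,222.5),("side",4,255.6,194),("side",2,341.6,165),("side",3,276,154)]
f=lambda v:np.concatenate([(proj(n,pts(v)[i])[0]-[a,b]) for n,i,a,b in obs])
r=least_squares(f,[450,0,1.8]);print(r.x,np.degrees(r.x[2]));print(r.fun.reshape(-1,2).round(1))
v=r.x; b=[v[0],v[1],0]; print(proj("side",b),proj("top",b))
# roll: fit x,y,yaw with plate and roll
def rp(v):
    x,y,t=v;c,s=np.cos(t),np.sin(t);Rm=np.array([[c,-s,0],[s,c,0],[0,0,1]])
    P=[[30,26,0],[30,-26,0],[-30,26,0],[-30,-26,0]]
    P=[[sx*30,sy*20+q,15] for sx in(1,-1) for sy in (1,-1) for q in(0,)]
    return np.array(P)@Rm.T+[x,y,0]
import itertools
t={}
a=proj("side",[0,0,0])
for n,p,z in [("side",(190+265/6*1,0),0)]:pass
S=lambda u,v:(190+u/6,310+v/6)
for nm,p in dict(nearL=S(405,310),nearR=S(560,370),farR=S(605,270)).items(): print(nm,onz("side",p,15))
T=lambda u,v:(340+u/4,160+v/4)
for nm,p in dict(a=T(265,378),b=T(212,340),c=T(250,272)).items(): print(nm,onz("top",p,15))
E
```

```text
[564.14120776  41.27023311   1.99804125] 114.47933099289543
[[-0.8 -3.8]
 [ 0.3 -1.4]
 [ 0.9 -1.1]
 [ 2.  -0. ]
 [ 1.3  0.7]
 [ 1.1 -0.1]
 [-1.5 -1.1]
 [ 0.4 -1. ]
 [-0.9 -1.4]]
[[296.60981537 241.70631682]] [[271.29658377 192.86821186]]
nearL [ 445.40598241 -315.86260213]
nearR [ 495.38293456 -342.7754244 ]
farR [ 514.11864175 -304.86763433]
a [ 446.17943038 -312.13092266]
b [ 465.6334927  -278.03169576]
c [ 511.37711716 -298.95517633]
```

```bash
cat >> h.py <<'E'
def cyl(x,y,z,t,r=32,w=15):
    a=np.linspace(0,2*np.pi,40);out=[]
    for s in(-w,w):
        L=np.c_[0*a+s,r*np.cos(a),r*np.sin(a)]
        c,q=np.cos(t),np.sin(t); out.append(L@np.array([[c,-q,0],[q,c,0],[0,0,1]]).T+[x,y,z])
    return out
def overlay(n,img,polys,x0,y0,x1,y1,s,name):
    o=cv2.resize(img[y0:y1,x0:x1,::-1],None,fx=s,fy=s,interpolation=cv2.INTER_CUBIC).copy()
    for i,P in enumerate(polys):
        p=((proj(n,P)-[x0,y0]+.5)*s-.5); cv2.polylines(o,[p.round().astype(int)],False,[(0,0,255),(0,255,0),(255,0,0),(0,255,255)][i%4],1)
    cv2.imwrite(name,o); return o
E
python3 - <<'E'
from h import *
a=cv2.imread("pics/side0.png")[:,:,::-1];b=cv2.imread("pics/top0.png")[:,:,::-1]
t=np.radians(-27);c,s=np.cos(t),np.sin(t);M=np.array([[c,-s,0],[s,c,0],[0,0,1]])
C=np.array([479.5,-308,0])
rect=np.array([[30,25,15],[30,-25,15],[-30,-25,15],[-30,25,15],[30,25,15]])@M.T+C
P=cyl(C[0],C[1],41,t)+[rect]+[cyl(C[0],C[1],41,t,20)[0]]+[cyl(C[0],C[1],41,t,20)[1]]
o1=overlay("side",a,P,240,325,300,385,6,"pics/x.png");o2=overlay("top",b,P,380,215,440,275,6,"pics/x.png")
cv2.imwrite("pics/o1.png",np.hstack([o1,o2]))
E
```

```text
(no output)
```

View pics/o1.png

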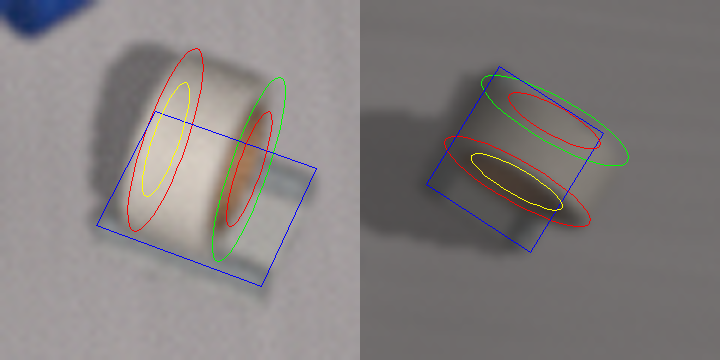

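```bash
python3 - <<'E'
from h import *
for nm,ps,pt in [("jarcap",(358,324),(412,166)),("cup/beakerleft",(239,160),(145,224)),("bottle",(388,172),(233,62)),("smalltop",(319,156),(168,134))]:
    print(nm,*tri(ps,pt))
for nm,pt,z in [("blue",(365,259),25),("small",(401,291),20),("green",(351,184),20)]: print(nm,onz("top",pt,z))
# rack refit excluding finial
def pts(v):
    x,y,t=v; out=[[x,y,220]]
    for k in range(4):
        a=t+k*np.pi/2; out.append([x-118*np.cos(a),y-118*np.sin(a),204])
    return np.array(out)
a=cv2.imread("pics/side0.png")[:,:,::-1];b=cv2.imread("pics/top0.png")[:,:,::-1]
an=np.linspace(0,6.283,60)
X,Y,t=564,40,np.radians(114.5)
P=[np.c_[X+r*np.cos(an),Y+r*np.sin(an),0*an+z] for r,z in((75,6),(14,220),(17,204),(17,170))]
for k in range(4):
    d=-np.array([np.cos(t+k*np.pi/2),np.sin(t+k*np.pi/2)]);P.append(np.array([[X,Y,190],[X+110*d[0],Y+110*d[1],190],[X+118*d[0],Y+118*d[1],202]]))
overlay("side",a,P,220,140,360,260,5,"pics/o2.png");overlay("top",b,P,200,110,340,230,5,"pics/o3.png")
E
```

```text
jarcap [ 648.37637277 -291.10661302   88.52437806] 0.8537441949406741
cup/beakerleft [430.60341672 325.40305772  65.69267864] 1.9508744158161164
bottle [833.03275632 167.71054033 127.62840582] 5.534688073397945
smalltop [658.71784564 308.63946465  81.06552674] 0.9667042407048143
blue [ 421.38233681 -209.60863299]
small [ 356.11448977 -303.07577103]
green [ 607.95398139 -159.69975049]
```

View pics/o2.png

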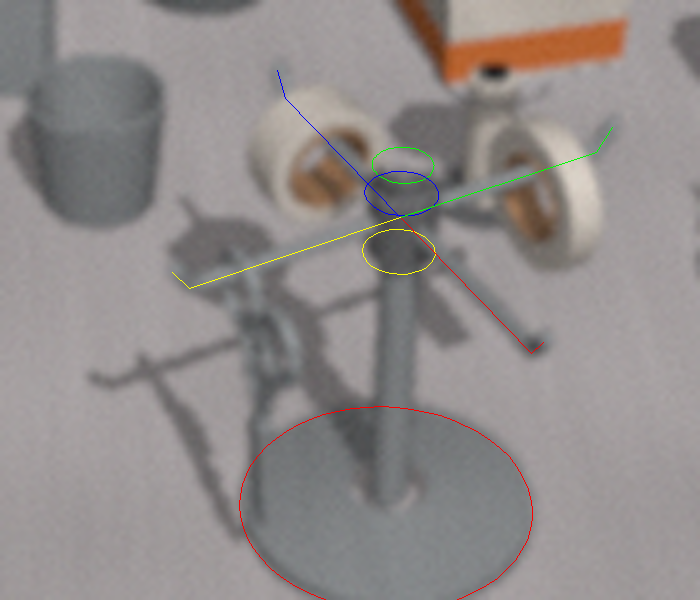

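View pics/o3.png

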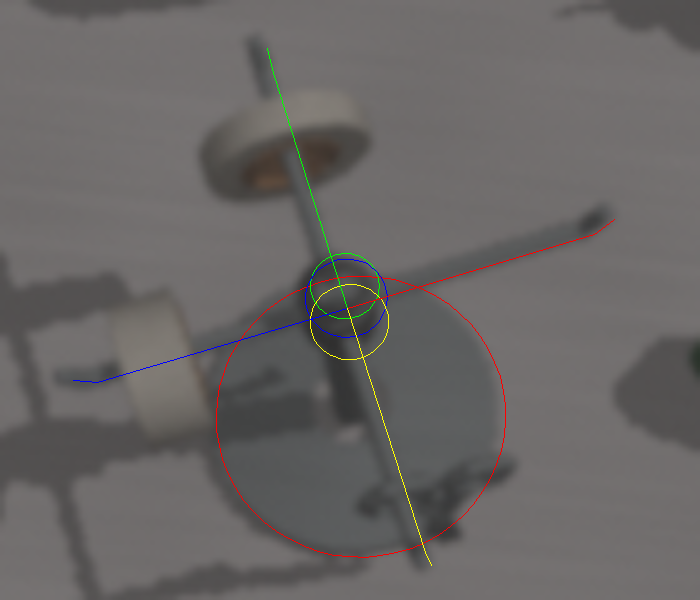

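Roll candidates (side-view pixels): white roll in the rest (272,349), small white roll (213,355), blue (244,316), pink (286,311) and green (325,293). I chose (272,349): it is the larger white one and it stands in the rest, and the close crop confirmed this. The top view shows the empty hook with its tip at (320,153), so the turret is at about 114°. I'll push it clockwise from behind.

{"api": "drive_tool", "payload": {"series": [[1, [-26, -40, -12], [0, 0, 0]], [1, [-52, -80, -24], [0, 0, 0]], [1, [-78, -120, -36], [0, 0, 0]], [1, [-104, -160, -48], [0, 0, 0]], [1, [-130, -200, -60], [0, 0, 0]]], "squeeze": 20}}

```text
time_s: 0.6
ee_pos: [322.1, -365.3, 274.1]
ee_rot: [180.0, 0.0, -73.0]
force: [0.9, -0.7, -0.3]
gripper_width: 54.0
```

{"api": "drive_tool", "payload": {"series": [[1, [-26, -40, -6], [0, 0, 0]], [1, [-52, -80, -12], [0, 0, 0]], [1, [-78, -120, -18], [0, 0, 0]], [1, [-104, -160, -24], [0, 0, 0]], [1, [-130, -200, -30], [0, 0, 0]]]}}

```text
time_s: 1.1
ee_pos: [475.4, -182.4, 304.0]
ee_rot: [180.0, -0.0, -73.0]
force: [0.9, -0.8, 0.9]
gripper_width: 14.1
```

{"api": "drive_tool", "payload": {"series": [[1, [-26, -40, 0], [0, 0, 0]], [1, [-52, -80, 0], [0, 0, 0]], [1, [-78, -120, 0], [0, 0, 0]], [1, [-104, -160, 0], [0, 0, 0]], [1, [-128, -202, 0], [0, 0, 0]]]}}

```text
time_s: 1.6
ee_pos: [631.0, -0.9, 303.6]
ee_rot: [180.0, -0.0, -73.0]
force: [0.1, -0.5, 0.8]
gripper_width: 0.5
```

{"api": "drive_tool", "payload": {"series": [[1, [0, 0, 30], [0, 0, 0]], [1, [0, 0, 60], [0, 0, 0]], [1, [0, 0, 90], [0, 0, 0]], [1, [0, 0, 115], [0, 0, 0]], [1, [0, 0, 129], [0, 0, 0]]]}}

```text
time_s: 2.1
ee_pos: [628.8, -2.6, 171.7]
ee_rot: [179.7, 0.1, -73.0]
force: [0.0, 0.1, -0.4]
gripper_width: 0.7
```

```bash
cat > look.py <<'E'
from workcell import env
from h import *
import sys
n=sys.argv[1]; sb=list(map(int,sys.argv[2:6])); tb=list(map(int,sys.argv[6:10]))
a=env.grab_frame("side")["image"];b=env.grab_frame("top")["image"]
np.save("a.npy",a);np.save("b.npy",b)
f=lambda i,q:cv2.resize(i[q[1]:q[3],q[0]:q[2],::-1],(399,int(399*(q[3]-q[1])/(q[2]-q[0]))),interpolation=cv2.INTER_CUBIC)
A,B=f(a,sb),f(b,tb);h=max(len(A),len(B));p=lambda i:cv2.copyMakeBorder(i,0,h-len(i),0,0,cv2.BORDER_CONSTANT)
cv2.imwrite(f"pics/{n}.png",np.hstack([p(A),p(B)])); s=env.state();print(s["time_s"],s["ee_pos"].round(1),s["force"].round(1))
E
python3 look.py l1 220 100 380 260 190 100 350 260
# path
python3 - <<'E'
import numpy as np
from h import *
c=np.array([564,43]);x=np.array([.2924,-.9563]);y=np.array([-.9563,-.2924])
p0=np.array([631,-1.])
for ph in range(325,190,-5):
    q=c+82*np.array([np.cos(np.radians(ph)),np.sin(np.radians(ph))])
    print(ph,q.round(0),((q-p0)@x).round(),((q-p0)@y).round())
E
```

```text
2.2 [628.6  -2.7 171.8] [ 0.3 -0.   0.4]
325 [631.  -4.] 3.0 1.0
320 [627. -10.] 7.0 7.0
315 [622. -15.] 11.0 13.0
310 [617. -20.] 14.0 19.0
305 [611. -24.] 16.0 26.0
300 [605. -28.] 18.0 33.0
295 [599. -31.] 20.0 40.0
290 [592. -34.] 20.0 47.0
285 [585. -36.] 20.0 54.0
280 [578. -38.] 20.0 61.0
275 [571. -39.] 19.0 68.0
270 [564. -39.] 17.0 75.0
265 [557. -39.] 14.0 82.0
260 [550. -38.] 11.0 88.0
255 [543. -36.] 8.0 95.0
250 [536. -34.] 4.0 101.0
245 [529. -31.] -1.0 106.0
240 [523. -28.] -6.0 111.0
235 [517. -24.] -11.0 116.0
230 [511. -20.] -17.0 120.0
225 [506. -15.] -23.0 124.0
220 [501. -10.] -30.0 127.0
215 [497.  -4.] -36.0 129.0
210 [493.   2.] -43.0 131.0
205 [490.   8.] -50.0 132.0
200 [487.  15.] -57.0 133.0
195 [485.  22.] -65.0 133.0
```

View pics/l1.png

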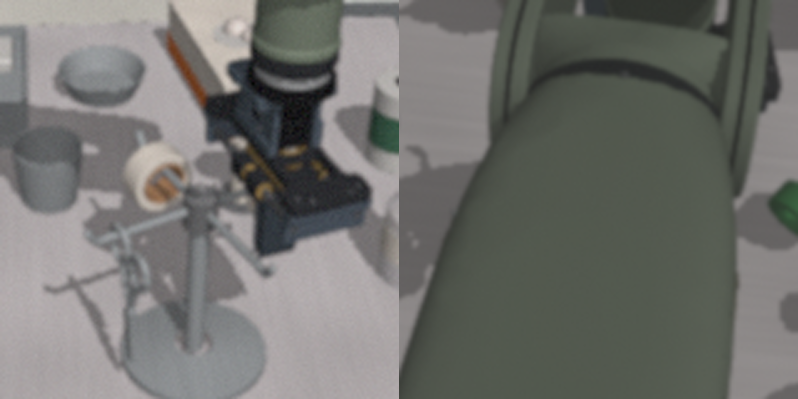

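{"api": "drive_tool", "payload": {"series": [[1, [6, 7, 0], [0, 0, 0]], [1, [10, 13, 0], [0, 0, 0]], [1, [14, 20, 0], [0, 0, 0]], [1, [16, 26, 0], [0, 0, 0]], [1, [18, 33, 0], [0, 0, 0]]]}}

```text
time_s: 2.7
ee_pos: [604.1, -29.9, 175.7]
ee_rot: [-179.9, -0.0, -73.0]
force: [1.2, 1.8, 0.5]
gripper_width: 0.5
```

{"api": "drive_tool", "payload": {"series": [[1, [2, 7, 0], [0, 0, 0]], [1, [2, 14, 0], [0, 0, 0]], [1, [2, 21, 0], [0, 0, 0]], [1, [2, 28, 0], [0, 0, 0]], [1, [1, 35, 0], [0, 0, 0]]]}}

```text
time_s: 3.2
ee_pos: [570.4, -41.0, 174.9]
ee_rot: [-180.0, -0.0, -73.0]
force: [1.5, 0.1, -0.1]
gripper_width: 0.4
```

{"api": "drive_tool", "payload": {"series": [[1, [-2, 7, 0], [0, 0, 0]], [1, [-5, 14, 0], [0, 0, 0]], [1, [-8, 20, 0], [0, 0, 0]], [1, [-11, 27, 0], [0, 0, 0]], [1, [-15, 33, 0], [0, 0, 0]]]}}

```text
time_s: 3.7
ee_pos: [534.3, -36.1, 175.0]
ee_rot: [180.0, -0.0, -73.0]
force: [1.5, -0.1, 0.6]
gripper_width: 0.4
```

```bash
python3 look.py l2 220 100 380 260 190 100 350 260
```

```text
3.8 [533.4 -35.9 174.9] [ 0.9 -0.8 -0.7]
```

View pics/l2.png

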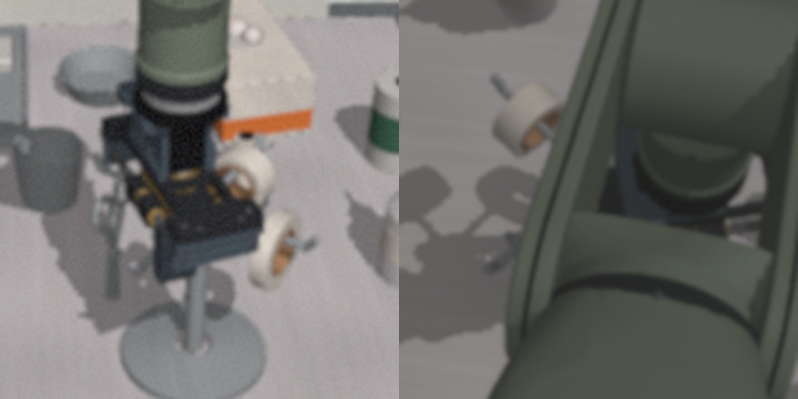

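{"api": "drive_tool", "payload": {"series": [[1, [-5, 6, 0], [0, 0, 0]], [1, [-10, 11, 0], [0, 0, 0]], [1, [-15, 16, 0], [0, 0, 0]], [1, [-21, 20, 0], [0, 0, 0]], [1, [-27, 23, 0], [0, 0, 0]]]}}

```text
time_s: 4.3
ee_pos: [504.5, -16.7, 175.0]
ee_rot: [180.0, -0.0, -73.0]
force: [1.4, -0.6, -0.5]
gripper_width: 0.6
```

{"api": "drive_tool", "payload": {"series": [[1, [-7, 3, 0], [0, 0, 0]], [1, [-13, 5, 0], [0, 0, 0]], [1, [-20, 7, 0], [0, 0, 0]], [1, [-26, 8, 0], [0, 0, 0]], [1, [-30, 8, 0], [0, 0, 0]]]}}

```text
time_s: 4.8
ee_pos: [488.2, 9.7, 174.9]
ee_rot: [180.0, -0.0, -73.0]
force: [0.6, -1.2, 0.1]
gripper_width: 0.6
```

```bash
python3 look.py l3 220 100 380 260 190 100 350 260
```

```text
4.9 [488.1   9.9 174.8] [ 0.2 -0.7  0.5]
```

View pics/l3.png

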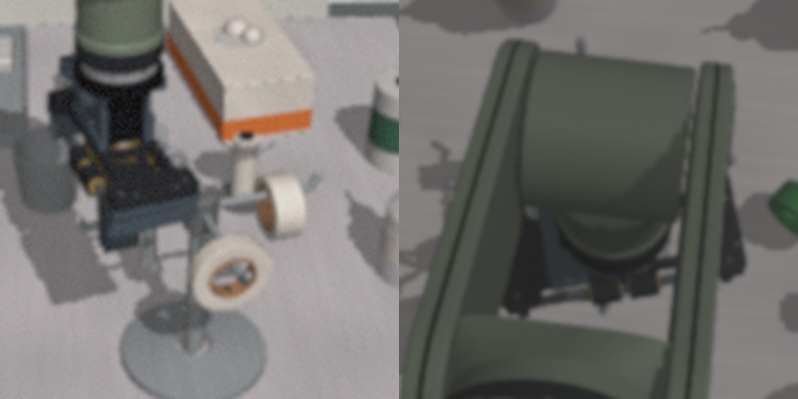

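```bash
python3 - <<'E'
from h import *
a=onz("top",(262.6,116),206);b=onz("top",(271.8,225),202);print(a,b,np.degrees(np.arctan2(a[1]-b[1],a[0]-b[0])),(a+b)/2,np.linalg.norm(a-b))
s=lambda u,v:(220+u*160/399,100+v*160/399)
print(onz("side",s(318,178),204))
E
```

```text
[679.52064059  68.82709921] [448.34501604  18.46655628] 12.289614239278439 [563.93282832  43.64682775] 236.59745069145794
[679.21959968  59.69608502]
```

{"api": "drive_tool", "payload": {"series": [[1, [-4, 0, 0], [0, 0, 0]], [1, [-8, 0, 0], [0, 0, 0]], [1, [-12, 0, 0], [0, 0, 0]], [1, [-15, 0, 0], [0, 0, 0]], [1, [-15, 0, 0], [0, 0, 0]]]}}

```text
time_s: 5.4
ee_pos: [483.9, 24.2, 174.9]
ee_rot: [180.0, 0.0, -73.0]
force: [0.5, -0.6, -0.5]
gripper_width: 0.7
```

{"api": "drive_tool", "payload": {"series": [[1, [10, 0, 0], [0, 0, 0]], [1, [20, 0, -30], [0, 0, 0]], [1, [30, 0, -70], [0, 0, 0]], [1, [60, 20, -100], [0, 0, 0]], [0.5, [100, 40, -110], [0, 0, 0]]]}}

```text
time_s: 5.9
ee_pos: [476.5, -84.6, 288.4]
ee_rot: [-179.7, -0.1, -72.8]
force: [1.3, -0.6, -0.9]
gripper_width: 6.1
```

{"api": "drive_tool", "payload": {"series": [[0, [45, 0, 0], [0, 0, 0.14]], [0, [90, 0, 0], [0, 0, 0.28]], [0, [135, 0, 0], [0, 0, 0.42]], [0, [180, 0, 0], [0, 0, 0.56]], [0, [220, 0, 0], [0, 0, 0.7]]]}}

```text
time_s: 6.4
ee_pos: [539.5, -297.0, 284.6]
ee_rot: [180.0, -0.0, -113.5]
force: [0.8, -0.1, -0.2]
gripper_width: 45.8
```

```bash
python3 look.py l4 220 100 380 260 190 100 350 260
```

```text
6.5 [ 539.9 -299.2  283.3] [ 0.2 -0.1  0.3]
```

View pics/l4.png

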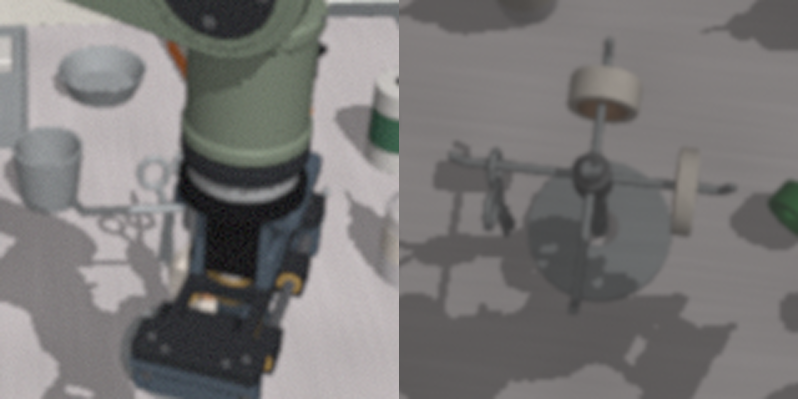

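```bash
python3 - <<'E'
from h import *
t=lambda u,v:(190+(u-399)*160/399,100+v*160/399)
a=onz("top",t(608,42),206);b=onz("top",t(574,307),203);c=onz("top",t(455,152),204);d=onz("top",t(730,189),204);print(a,b,c,d,np.degrees(np.arctan2(a[1]-b[1],a[0]-b[0])),np.degrees(np.arctan2(c[0]-d[0],-c[1]+d[1])),(a+b)/2,(c+d)/2)
b=np.load("b.npy")
X,Y=564,43.5
for th in (0.0,):
    P=[]
    for k in range(4):
        q=np.radians(th)+k*np.pi/2;d=-np.array([np.cos(q),np.sin(q)]);P.append(np.array([[X,Y,190],[X+110*d[0],Y+110*d[1],190],[X+118*d[0],Y+118*d[1],202]]))
    overlay("top",b,P,190,100,350,260,4,"pics/o4.png")
E
```

```text
[680.58118006  44.74553671] [449.09081475  42.24016042] [566.96602083 159.35550343] [563.58064648 -72.87052051] 0.6200771378032085 179.16480538956532 [564.83599741  43.49284857] [565.27333365  43.24249146]
```

View pics/o4.png

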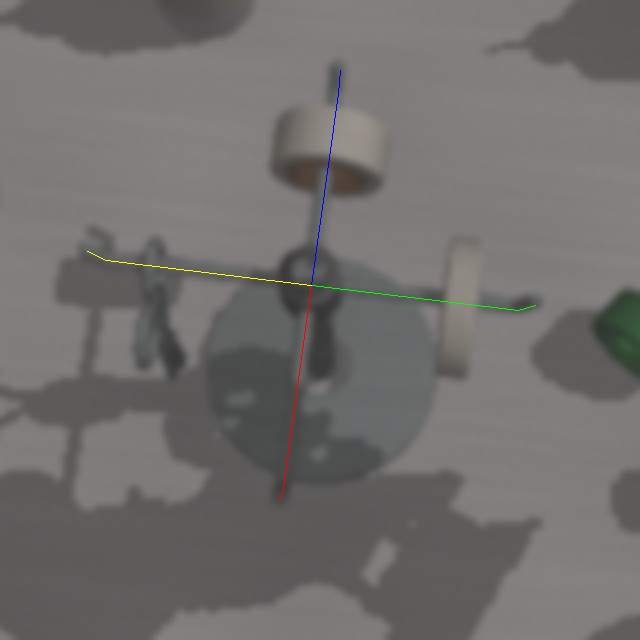

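{"api": "drive_tool", "payload": {"series": [[0, [10, 14, 30], [0, 0, 0.07]], [0, [20, 28, 60], [0, 0, 0.07]], [0, [34, 53, 95], [0, 0, 0.07]], [0, [34, 53, 130], [0, 0, 0.07]], [0, [34, 53, 155], [0, 0, 0.07]]]}}

```text
time_s: 7.0
ee_pos: [475.3, -303.6, 128.1]
ee_rot: [179.8, 0.0, -117.1]
force: [0.3, 0.8, -0.5]
gripper_width: 90.7
```

```bash
python3 look.py l5 200 280 340 420 340 160 480 300; python3 -c "from workcell import env;s=env.state();print(s['ee_rot'],s['gripper_width'])"
```

```text
7.1 [ 474.6 -302.7  126.6] [-0.   0.2  0.1]
[ 1.79512843e+02  7.23541202e-02 -1.17072296e+02] 91.39501940967266
```

View pics/l5.png

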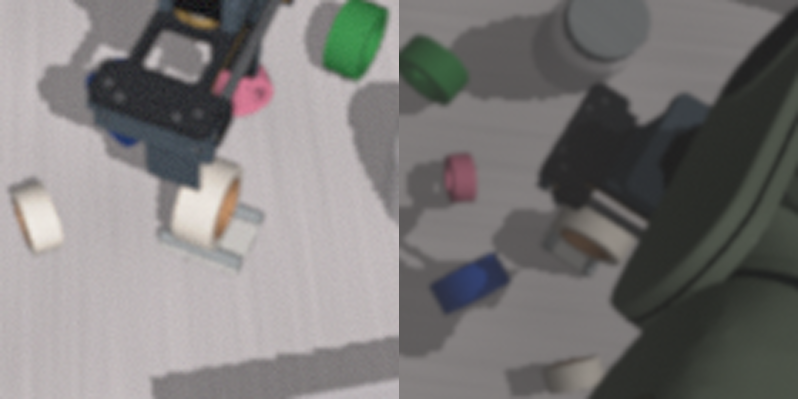

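{"api": "drive_tool", "payload": {"series": [[0, [4, -6, 10], [0, 0, 0]], [0, [4, -6, 40], [0, 0, 0]], [0, [4, -6, 70], [0, 0, 0]], [0, [4, -6, 95], [0, 0, 0]], [0, [4, -6, 104], [0, 0, 0]]]}}

```text
time_s: 7.6
ee_pos: [481.0, -310.9, 24.8]
ee_rot: [179.9, 0.0, -117.1]
force: [-0.3, -1.5, -0.2]
gripper_width: 90.9
```

{"api": "drive_tool", "payload": {"series": [[0, [0, 0, 0], [0, 0, 0]], [0.2, [0, 0, 0], [0, 0, 0]], [0.5, [0, 0, 0], [0, 0, 0]], [0.5, [0, 0, 0], [0, 0, 0]], [0.5, [0, 0, 0], [0, 0, 0]]], "squeeze": 8}}

```text
time_s: 8.1
ee_pos: [482.6, -309.7, 27.3]
ee_rot: [-179.9, 0.2, -117.2]
force: [2.5, 6.3, 3.6]
gripper_width: 64.7
```

```bash
python3 look.py l6 200 280 340 420 340 160 480 300; python3 -c "from workcell import env;s=env.state();print(s['ee_rot'],s['gripper_width'])"
```

```text
8.2 [ 482.6 -309.7   27.3] [2.1 6.  4.3]
[-1.79856177e+02  1.61957733e-01 -1.17203105e+02] 64.70846527898723
```

View pics/l6.png

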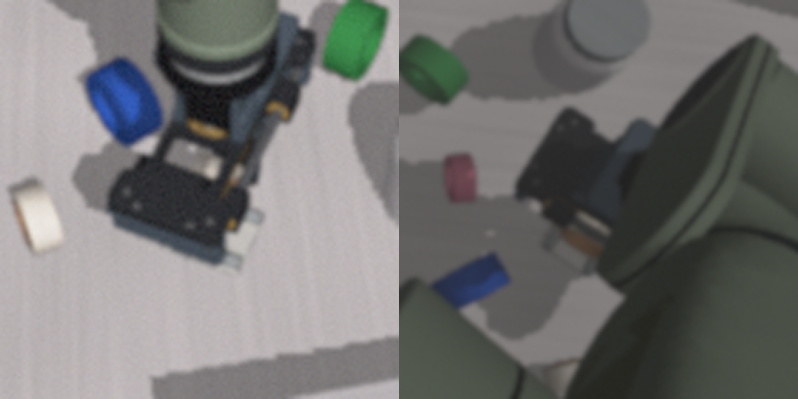

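{"api": "drive_tool", "payload": {"series": [[0.6, [0, 0, -5], [0, 0, 0]], [0.6, [0, 0, -30], [0, 0, 0]], [0.6, [0, 0, -70], [0, 0, 0]], [0.6, [0, 0, -115], [0, 0, 0]], [0.6, [0, 0, -160], [0, 0, 0]]], "squeeze": 15}}

```text
time_s: 8.7
ee_pos: [480.4, -310.9, 187.9]
ee_rot: [180.0, -0.0, -117.1]
force: [0.0, 0.3, -0.8]
gripper_width: 64.6
```

{"api": "drive_tool", "payload": {"series": [[0.6, [0, 30, 0], [0, 0, -0.12]], [0.6, [0, 70, 0], [0, 0, -0.24]], [0.6, [0, 110, 0], [0, 0, -0.36]], [0.6, [0, 140, 0], [0, 0, -0.47]], [0.6, [0, 160, 0], [0, 0, -0.47]]]}}

```text
time_s: 9.2
ee_pos: [336.1, -236.8, 186.2]
ee_rot: [180.0, -0.0, -90.1]
force: [0.8, -0.2, 0.2]
gripper_width: 64.5
```

```bash
python3 look.py l7 180 220 340 380 320 160 480 320; python3 -c "from workcell import env;s=env.state();print(s['ee_rot'],s['gripper_width'])"
```

```text
9.3 [ 336.1 -236.7  186.4] [ 0.8 -0.3 -1.5]
[ 1.79941660e+02 -5.37289583e-03 -9.02103092e+01] 64.94804535714967
```

View pics/l7.png

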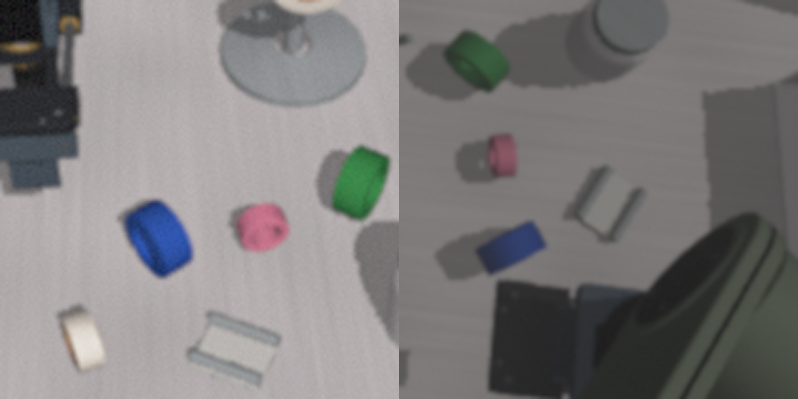

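{"api": "drive_tool", "payload": {"series": [[0.6, [-40, -5, 0], [0, 0, 0]], [0.6, [-85, -10, 0], [0, 0, 0]], [0.6, [-130, -15, 0], [0, 0, 0]], [0.6, [-175, -20, 0], [0, 0, 0]], [0.6, [-215, -25, 2], [0, 0, 0]]]}}

```text
time_s: 9.8
ee_pos: [365.6, -21.4, 184.7]
ee_rot: [-179.8, -0.0, -90.2]
force: [1.1, 0.3, -0.7]
gripper_width: 64.9
```

{"api": "drive_tool", "payload": {"series": [[0.6, [-30, -5, 2], [0, 0, 0]], [0.6, [-50, -10, 3], [0, 0, 0]], [0.6, [-62, -15, 3], [0, 0, 0]], [0.6, [-65, -18, 3], [0, 0, 0]], [0.6, [-65, -20, 3], [0, 0, 0]]]}}

```text
time_s: 10.3
ee_pos: [385.4, 42.0, 181.1]
ee_rot: [-180.0, -0.0, -90.1]
force: [-0.2, -0.6, -1.2]
gripper_width: 64.6
```

```bash
python3 look.py l8 180 120 340 280 200 100 360 260; python3 -c "from workcell import env;s=env.state();print(s['ee_rot'],s['gripper_width'])"
```

```text
10.4 [385.   41.4 181. ] [-0.5  0.3 -0.9]
[-1.79982549e+02 -2.84623935e-02 -9.02127793e+01] 64.65521170105
```

View pics/l8.png

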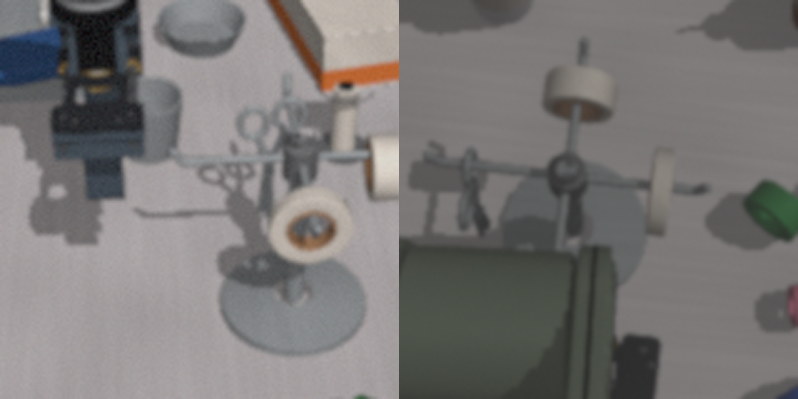

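{"api": "drive_tool", "payload": {"series": [[0.6, [-1, -12, 0], [0, 0, 0]], [0.6, [-1, -24, 0], [0, 0, 0]], [0.6, [-1, -36, 0], [0, 0, 0]], [0.6, [-1, -48, 0], [0, 0, 0]], [0.6, [-1, -60, 0], [0, 0, 0]]]}}

```text
time_s: 10.9
ee_pos: [445.8, 42.6, 180.8]
ee_rot: [180.0, -0.0, -90.2]
force: [-0.2, 0.0, -0.8]
gripper_width: 64.6
```

```bash
python3 look.py l9 200 140 300 240 200 100 360 260
```

```text
11.0 [446.5  42.7 180.8] [-0.5 -0.6 -1.1]
```

View pics/l9.png

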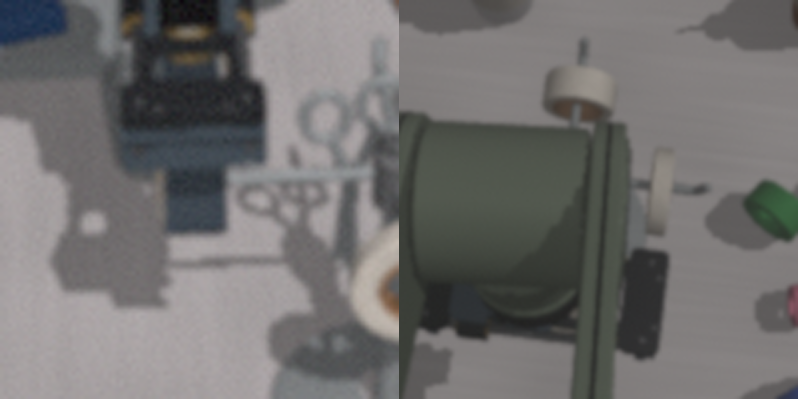

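{"api": "drive_tool", "payload": {"series": [[0.6, [0, -8, 0], [0, 0, 0]], [0.6, [0, -16, 0], [0, 0, 0]], [0.6, [0, -24, 0], [0, 0, 0]], [0.6, [0, -32, 0], [0, 0, 0]], [0.6, [0, -40, 0], [0, 0, 0]]]}}

```text
time_s: 11.5
ee_pos: [485.2, 42.6, 181.0]
ee_rot: [-180.0, -0.0, -90.2]
force: [0.3, -0.2, 0.1]
gripper_width: 64.9
```

{"api": "drive_tool", "payload": {"series": [[0.6, [0, 0, 0], [0, 0, 0]], [0.6, [0, 0, 4], [0, 0, 0]], [0.6, [0, 0, 8], [0, 0, 0]], [0.6, [0, 0, 12], [0, 0, 0]], [0.6, [0, 0, 16], [0, 0, 0]]]}}

```text
time_s: 12.0
ee_pos: [484.1, 42.6, 164.5]
ee_rot: [180.0, -0.0, -90.2]
force: [0.7, -0.4, 0.1]
gripper_width: 64.8
```

```bash
python3 look.py l10 220 120 340 240 200 100 360 260
```

```text
12.1 [483.9  42.6 164.2] [-0.3  0.1  0.2]
```

View pics/l10.png

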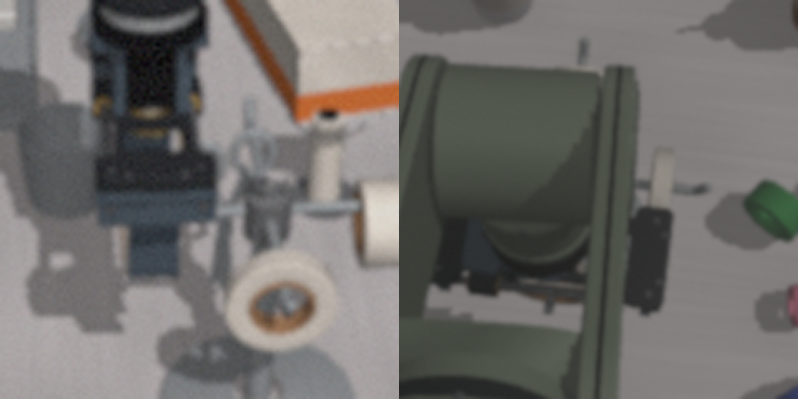

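{"api": "drive_tool", "payload": {"series": [[0.6, [0, 0, 1], [0, 0, 0]], [0.6, [0, 0, 2], [0, 0, 0]], [0.6, [0, 0, 3], [0, 0, 0]], [0.6, [0, 0, 3], [0, 0, 0]], [0.6, [0, 0, 3], [0, 0, 0]]]}}

```text
time_s: 12.6
ee_pos: [484.5, 42.6, 162.0]
ee_rot: [-180.0, -0.0, -90.2]
force: [0.3, 0.4, -0.7]
gripper_width: 64.5
```

{"api": "drive_tool", "payload": {"series": [[0.6, [0, 0, 1], [0, 0, 0]], [0.6, [0, 0, 2], [0, 0, 0]], [0.6, [0, 0, 3], [0, 0, 0]], [0.6, [0, 0, 3], [0, 0, 0]], [0.6, [0, 0, 3], [0, 0, 0]]]}}

```text
time_s: 13.1
ee_pos: [484.9, 42.6, 160.9]
ee_rot: [-179.9, -0.0, -90.2]
force: [-2.9, -0.8, 10.5]
gripper_width: 64.6
```

{"api": "drive_tool", "payload": {"series": [[0.6, [0, 0, -1], [0, 0, 0]], [0.2, [0, 0, -1], [0, 0, 0]], [0, [0, 0, -1], [0, 0, 0]], [0, [0, 0, -1], [0, 0, 0]], [0, [0, 0, -1], [0, 0, 0]]]}}

```text
time_s: 13.6
ee_pos: [484.4, 42.6, 159.6]
ee_rot: [180.0, -0.0, -90.2]
force: [-0.0, 0.7, -0.5]
gripper_width: 90.8
```

```bash
python3 look.py l11 220 120 340 240 200 100 360 260; python3 -c "from workcell import env;print(env.state()['gripper_width'])"
```

```text
13.7 [484.5  42.6 159.7] [-0.1  0.1  0.1]
91.12477749902268
```

View pics/l11.png

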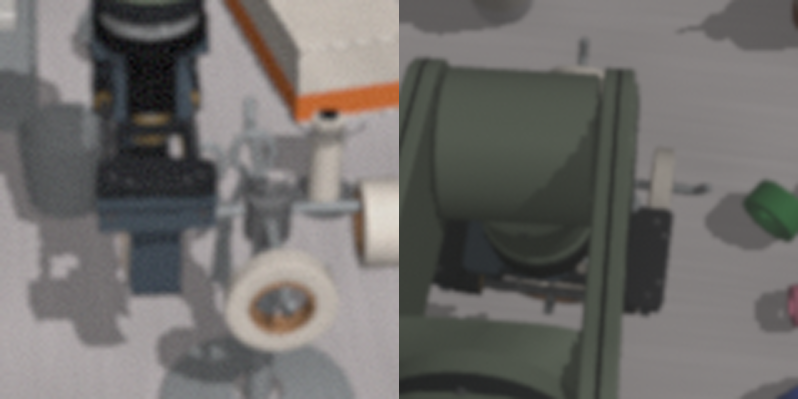

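{"api": "drive_tool", "payload": {"series": [[0, [0, 0, -10], [0, 0, 0]], [0, [0, 0, -30], [0, 0, 0]], [0, [0, 0, -55], [0, 0, 0]], [0, [0, 0, -85], [0, 0, 0]], [0, [0, 0, -125], [0, 0, 0]]]}}

```text
time_s: 14.2
ee_pos: [483.6, 42.6, 285.7]
ee_rot: [179.9, -0.0, -90.2]
force: [0.7, 0.3, -0.6]
gripper_width: 91.0
```

{"api": "drive_tool", "payload": {"series": [[0, [30, 20, -10], [0, 0, 0]], [0, [70, 40, -10], [0, 0, 0]], [0, [110, 60, -10], [0, 0, 0]], [0, [150, 80, -10], [0, 0, 0]], [0, [190, 100, -10], [0, 0, 0]]]}}

```text
time_s: 14.7
ee_pos: [382.9, -148.3, 295.9]
ee_rot: [-179.9, -0.0, -90.1]
force: [0.7, -0.1, -0.1]
gripper_width: 91.0
```

{"api": "drive_tool", "payload": {"series": [[0, [40, 0, 0], [0, 0, 0]], [0, [80, 0, 0], [0, 0, 0]], [0, [120, 0, 0], [0, 0, 0]], [0, [160, 0, 0], [0, 0, 0]], [0, [180, 0, 0], [0, 0, 0]]]}}

```text
time_s: 15.2
ee_pos: [383.0, -330.1, 295.4]
ee_rot: [-180.0, -0.1, -90.3]
force: [0.3, 0.4, 0.4]
gripper_width: 91.3
```

```bash
python3 look.py l12 220 120 340 240 200 100 360 260
```

```text
15.3 [ 383.1 -329.5  295.1] [ 0.6  0.5 -0.2]
```

View pics/l12.png

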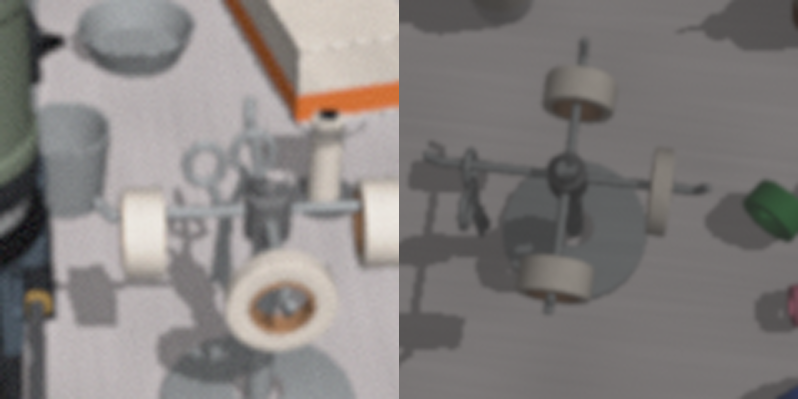

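The roll hangs on the front hook: its middle is at crop (145,235) in the side view and (557,280) in the top view, with the hook tip showing in front of it at (549,308). I'll let it settle briefly, compare frames, then hand in.

{"api": "drive_tool", "payload": {"series": [[0, [0, 0, 0], [0, 0, 0]], [0, [0, 0, 0], [0, 0, 0]], [0, [0, 0, 0], [0, 0, 0]], [0, [0, 0, 0], [0, 0, 0]], [0, [0, 0, 0], [0, 0, 0]]]}}

```text
time_s: 15.8
ee_pos: [383.4, -326.5, 295.2]
ee_rot: [-180.0, -0.0, -90.1]
force: [0.4, 0.4, -0.2]
gripper_width: 91.3
```

```bash
python3 - <<'E'
from workcell import env
from h import *
import time
b=np.load("b.npy");c=env.grab_frame("top")["image"]
q=(slice(100,240),slice(200,350));d=np.abs(b[q].astype(int)-c[q]).max(2);print("diff",d.mean(),d.max(), np.abs(b[q].astype(int)-c[q])[60:140].mean())
print(env.state()["force"],env.job_done())
E
```

```text
diff 0.6875714285714286 2 0.36827777777777776
the job is handed in; nothing more can be done
[-0.37658505 -0.14446233 -0.06022809] None
```

I turned the rack about 114° clockwise with the closed gripper, so the empty hook points to the front. After the turn I measured it within about 1° of straight ahead. I then took the large white roll from the rest, slid it over the hook, lowered it until it touched the bar, let go and backed away. I handed the job in about 16 s into the run.

- **Roll:** the last pictures show it hanging by its hole on the front hook, near the middle of the bar, with the hook tip visible in front of it. Two top-view frames 0.5 s apart differed only by image noise, so the roll and rack were at rest.
- **Robot:** it ended well clear of everything, with no outside force on the tool.
- **Other objects:** the beaker, spool and jar looked unmoved in the views that showed them. The beaker and spool were in the last side view. The jar was last seen while I was carrying the roll. I did not measure their positions again.
- **Disagreement:** the two cameras differed by about 2–4 mm on the rack's sideways position, which was within the clearance of the roll's hole. No check failed.

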